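Drop a slate offcut into the lidded scrap bin

TASK

Press the scrap bin's lever all the way down with the fingertips and keep it down until the slate offcut waiting on the chute has slid under the raised lid into the bin; then let the lever rise slowly, so that the lid comes down gently without slamming, fully shut. Work only by the lever: do not touch the lid or the offcut, and leave the other things on the bench where they are.

Things in the scene. Friction and masses are not known exactly. Their poses are not given: they have to be found in the camera images.
- bin: Dark steel scrap bin fixed to the bench, 210 (its x) x 180 (y) x 128 mm high, walls 5, floor 6 mm. Origin: centre of underside, z up. On +y a steel chute 130 mm wide slopes at 37 degrees down to the rim (foot 116, top 191 mm up, reaching y = 190). Lid hinged along the -y rim; the lever sticks out on the -y side over a grey housing 121 mm high that ends at y = -124 mm.
- lever_pad (a point): Centre of the top face of the lever's flat steel pad, 55 mm (bin's x) x 40 (away from bin) x 8. At rest at x 0, y -231, z 143 mm of the bin's frame, outer edge tipped up 0.25 rad; fully pressed at y -234, z 79, tipped down 0.25 rad. Pivot along bin's x at y -107, z 105: it moves nearly straight down, under 6 mm sideways. Axes as the bin's at rest.
- lever (a joint): Lever angle in rad: 0 at rest (up), 0.5 pressed fully down against its stop. The lid's weight drives it back up: it takes about 2 to 9 N on the pad to press and hold, and springs up fast if let go.
- lid (a joint): Lid angle in rad: 0 shut, 1.0 wide open (far edge lifted), linked to the lever: always twice the lever's angle. Released from open it falls freely and slams; eased down over 2 s or more it shuts gently. Steel lid 216 x 180 mm, 0.36 to 0.59 kg.
- lid_edge (a point): Top of the upright steel flange (122 mm wide) along the lid's free +y edge, 165 mm above the bench when shut; it bars the chute. Open, it stands about 300 mm above the bench, over the bin.
- offcut: Grey slate offcut, 62 x 55 x 20 mm, 0.13 to 0.25 kg, lying on the chute against the lid's flange. Origin: centre of its underside, 62 mm side along its x. Once the lid is lifted by about 0.3 rad it slides into the bin by itself within a second.
- slate_stack: Bystander: loose stack of roofing slates 100 x 140 mm, 48 mm high; origin at the centre of its underside.
- mug: Bystander: white mug, 80 mm across, 90 mm high, handle to its +y; origin at the centre of its underside.
- hammer: Bystander: hammer lying on the bench along its x, head to +x; origin at the underside.
Mind the look-alikes: they are no part of the job. What is shaped like the offcut but blue or brown is not meant.

How it is judged:
On the way:
1. the fingers hold the lever down, the lid stands wide open and the offcut is inside the bin (z of offcut in the frame of bin between 0 and 0.085 m and x of offcut in the frame of bin between -0.1 and 0.1 m and y of offcut in the frame of bin between -0.085 and 0.085 m and value of joint lid above 0.85 rad and contact force between the fingers and lever above 0.5 N), for 0.2 s.
At the end, for the whole second after the job is handed in: The offcut lies at rest inside the bin, the lid is shut (within 0.04 rad) and the bystanders stand within 20 mm of where they were (z of offcut in the frame of bin between 0 and 0.085 m and x of offcut in the frame of bin between -0.1 and 0.1 m and y of offcut in the frame of bin between -0.085 and 0.085 m and value of joint lid below 0.04 rad and linear speed of offcut below 0.02 m/s and distance of each of slate_stack, mug, hammer from where it was at the start of the episode below 0.02 m); the robot touches nothing.
It fails at once if the lid falls or slams: it closes faster than 2 rad/s (velocity of joint lid below -2 rad/s).
It fails at once if the robot touches the offcut (contact force between any of the fingers, the arm and offcut above 0.5 N).
It fails at once if the robot touches the lid (contact force between any of the fingers, the arm and lid above 0.5 N).
It fails at once if a bystander is moved by more than 20 mm or lifted (distance of any of slate_stack, mug, hammer from where it was at the start of the episode above 0.02 m).
It also fails if it takes over 40 s, if anything falls off the work surface, if the arm or the gripper's body presses on something with over 40 N, if the wrist force passes 120 N, or if a joint passes its speed limit or range.

ROBOT

A 6-joint arm with a two-finger parallel gripper is mounted at the origin on the work surface. World frame = base frame: x ahead of the robot, y to its left, z up, the work surface at z = 0. Lengths are in m, angles in rad, forces in N, time in s.
With the tool pointing down it reaches from about 0.35 to 0.975 m from the base axis. Payload 4.9 kg.
Tool frame: the origin (TCP) lies on the centre line of the jaws, within the pads' length; the fingertips stand 8 mm ahead of it and the grasp point (between the pads) lies 11 mm behind it; z points along the fingers, y is the direction in which the jaws open and shut (so a half turn about z gives the same grasp; the last joint's range is limited). The gripper opens to 85 mm and grips with 20 to 120 N. Pads are 22 mm wide; open, the fingers measure 114 mm over their backs; the gripper's body (76 mm by 85 mm) begins 54 mm behind the grasp point. The pads swing forward as they close: fully open they stand 13 mm farther back than shut.
Start: joints at [1.005, 0.053, 1.613, -0, 1.476, -0.119], TCP at [0.27, 0.564, 0.239] pointing down, gripper open.
Joint ranges: [-3.01, 3.01], [-1.01, 2.22], [0.06, 2.58], [-1.02, 4.17], [0.09, 2.62], [-3.14, 3.14]. Speed limits (rad/s): [2.57, 2.57, 3.14, 3.14, 3.14, 3.14].

INTERFACE

Orientations are given as a rotation vector (axis times angle).
In Python, from station import get_obs, get_image, calibration, finish_job gives the robot as it stands. The module is installed in compiled form; this text tells all that it offers.
- The arm moves only by the shell command python3 -m jog 'ROWS' [FORCE]. ROWS is JSON, a list of rows, each a list of 7 numbers: the shift along the tool's x, y, z in cm, then the turn, a rotation vector about the tool's x, y, z in rad, then the closure in counts, from 0 (fully open) to 255 (shut). In form: [[dx, dy, dz, ax, ay, az, jaw], ...]. A call has 1 to 8 rows; each row is the pose to reach, as a shift and turn from the pose measured when the call began, along the tool's axes at that moment; what a row does not reach only later rows make up. A row lasts 1/12 s, in which the tool goes at most 41.7 mm and 7.16 degrees, less where a joint would pass 70% of its speed; a pose out of reach is approached as far as the arm can. A call with a gripper value outside its range is refused whole. The fingers move at their own pace and stop on an object; FORCE is the grip in N (left out, the last holds). Time passes only in rows, so rows that repeat a pose let the fingers close. It gives the time, the measured TCP pose, the force and the opening at its end, in the units of the state.
- get_obs(): the state, without advancing time (a new reading comes with each control period).
- get_image(name): name is "scene" or "top" or "wrist"; returns the picture (384x512x3 uint8, red, green, blue); there is no depth.
- calibration(name): a dict with "vfov" (degrees; the focal length in pixels is half the picture's height over the tangent of half this angle, whatever the lens; pixels are square), "cx", "cy" (the principal point, pixels), "R" (3x3) and "t" (3): a world point X has camera coordinates R X + t. Camera axes: x right, y down, z forward; pixel columns grow to the right and rows downward; lengths in m; the calibration is good to about 2 mm. A picture is of the moment at which its call begins: read the wrist's pose just before it. calibration takes no time and is no camera call; for the wrist camera it gives the pose at the moment of the call.
- finish_job(): hands the job in, once; it reports no verdict.
The state is a dict: "t": time; "q": joint angles; "dq": joint speeds; "effort": joint torques, N m; "tool_pos": TCP position; "tool_rot": TCP orientation; "contact_force": force on the tool from outside, world axes, zero at the start; "wrist_torque": the same for the moment, N m; "opening": finger opening in m.
Only numpy, scipy, OpenCV 4.12 (cv2) and the standard library are available. Lean on these libraries where they do the work, as an engineer would, in place of code of your own. Each camera call takes 0.05 s, during which the arm holds its last target. There are 200 camera calls.

## Working session

There is one attempt and no reset: what is moved stays moved. The work goes in short steps, Python scripts to look and compute and a shell command to move; the robot and the scene stay as the last step left them, time stands still between calls to the robot, and variables do not carry over. Pictures are saved under pics/ and viewed, about 8 in all and at most 12, crops included, and the job is handed in when it is done.

```bash
mkdir -p pics; python3 - <<'E'
from station import *
import cv2
for n in("scene","top"):
    cv2.imwrite(f"pics/{n}0.png",cv2.resize(get_image(n)[:,:,::-1],(800,600),interpolation=cv2.INTER_CUBIC))
    c=calibration(n);print(n,c)
o=get_obs();print(o)
E
```

```text
scene {'vfov': 55.626771761752515, 'cx': 253.39028464109165, 'cy': 196.7678796748652, 'R': array([[-0.81578164,  0.57822136, -0.01266413],
       [ 0.3360947 ,  0.45613081, -0.82400548],
       [-0.47068107, -0.67646489, -0.56644028]]), 't': array([ 0.48967304, -0.13171437,  1.44457096])}
top {'vfov': 54.46512550144724, 'cx': 255.80430551185765, 'cy': 194.9779015816711, 'R': array([[ 0.01383542, -0.99989599,  0.00407289],
       [-0.977281  , -0.01438384, -0.21145911],
       [ 0.2114957 , -0.00105473, -0.97737836]]), 't': array([0.02670694, 0.61234019, 1.22784695])}
{'t': 0.1, 'q': array([ 1.00501065e+00,  5.32988196e-02,  1.61422987e+00,  2.54825864e-06,
        1.47600236e+00, -1.19013685e-01]), 'dq': array([-0.00117566, -0.00311533, -0.00330961, -0.00112253,  0.00097347,
       -0.0007901 ]), 'effort': array([ 4.48135752e-04, -3.94898736e+01, -3.71364605e+01, -6.46704484e-05,
        3.83991748e-03,  1.51733627e-05]), 'tool_pos': array([0.26972888, 0.5631576 , 0.23813729]), 'tool_rot': array([-6.95821038e-01, -3.06289495e+00,  2.86615145e-03]), 'contact_force': array([-0.20303005, -0.55740439, -0.59385115]), 'wrist_torque': array([-0.01923894, -0.06690372,  0.06841131]), 'opening': 0.08567915672598947}
```

View pics/scene0.png

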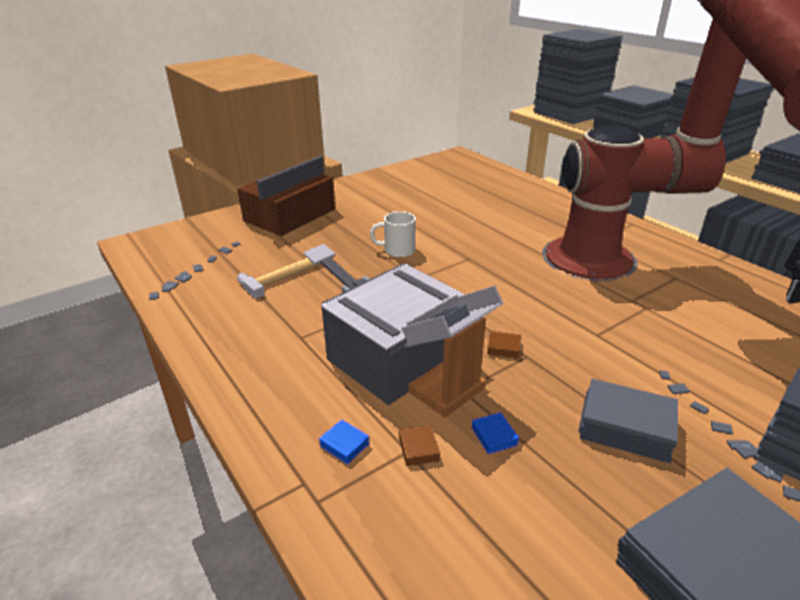

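View pics/top0.png

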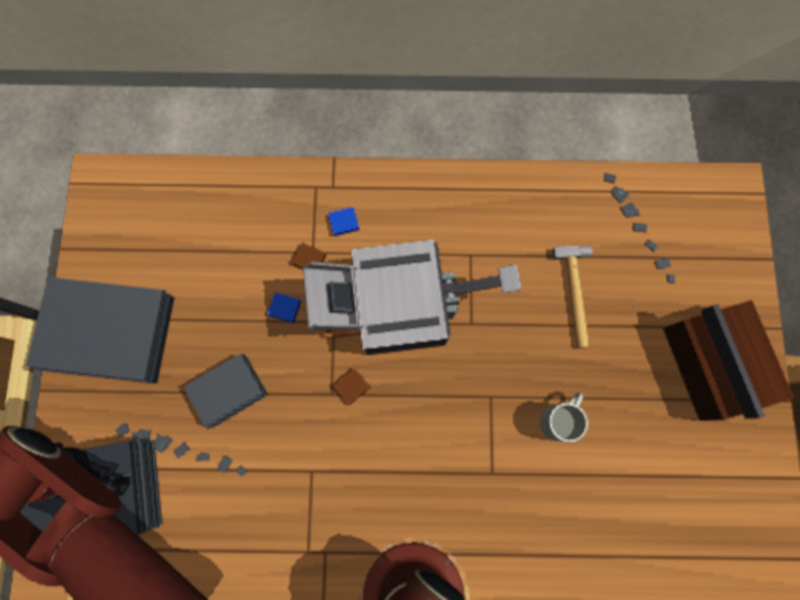

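Candidates in the top view (800x600): the grey offcut on the chute is at (340,297), while the blue pieces (283,306) and (343,221) and brown pieces (308,256) and (350,386) are look-alikes. The lever pad is at (510,278), with the hammer at (575,295) and the mug at (566,422) near it. Next is a close crop of the bin.

```bash
python3 - <<'E'
import cv2
from station import *
im=get_image("top")[:,:,::-1]
c=im[145:235,185:385]; cv2.imwrite("pics/crop.png",cv2.resize(c,(800,360),interpolation=cv2.INTER_CUBIC))
E
cat > h.py <<'E'
import numpy as np
from station import *
def ray(n,u,v,z):
    c=calibration(n);f=192/np.tan(np.radians(c['vfov']/2))
    d=c['R'].T@np.array([(u-c['cx'])/f,(v-c['cy'])/f,1]);o=-c['R'].T@c['t']
    return o+d*(z-o[2])/d[2]
def proj(n,X):
    c=calibration(n);f=192/np.tan(np.radians(c['vfov']/2))
    p=np.asarray(X)@c['R'].T+c['t'];return p[...,:2]/p[...,2:]*f+[c['cx'],c['cy']]
E
```

```text
(no output)
```

View pics/crop.png

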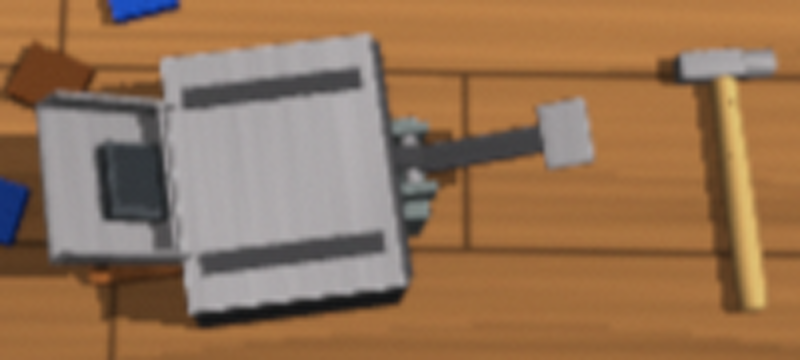

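The crop shows the grey offcut on the chute at crop (133,182), the lid corners, and the pad with corners (538,105), (583,97), (593,160) and (549,168). The hammer handle begins at about crop x 715.

```bash
python3 - <<'E'
from h import *
from scipy.spatial.transform import Rotation as R
P=lambda x,y,z:ray("top",185+x/4-.4,145+y/4-.4,z)
# crop corners: pad outer edge z~.148 inner .138
o1,o2=P(583,97,.148),P(593,160,.148);i1,i2=P(538,105,.138),P(549,168,.138)
pad=(o1+o2+i1+i2)/4
print("pad",pad,"sizes",np.linalg.norm(o1-o2),np.linalg.norm(o1-i1))
L=[P(163,60,.14),P(370,35,.133),P(408,290,.133),P(190,313,.14)]
print(np.round(L,3))
yv=(L[0]+L[3]-L[1]-L[2])[:2];a=np.arctan2(yv[1],yv[0]);print("bin y dir deg",np.degrees(a))
xv=(L[1]-L[2])[:2]; print("bin x dir deg via hinge edge",np.degrees(np.arctan2(*xv[::-1])), "pad edge",np.degrees(np.arctan2(*(o1-o2)[:2][::-1])))
hm=(L[1]+L[2])/2; d=(hm-pad)[:2];print("pad->hinge",np.linalg.norm(d),np.degrees(np.arctan2(d[1],d[0])))
print("hammer",P(720,80,.02),P(755,305,.02),P(680,65,.03),P(775,65,.03)); print("mug",ray("top",566*.64,422*.64,.09))
o=get_obs();Rt=R.from_rotvec(o['tool_rot']).as_matrix();print("tool R",np.round(Rt,3))
# scene-camera check
print("scene pad px(800)",proj("scene",pad)*800/512)
E
```

```text
pad [ 0.65667846 -0.19458459  0.143     ] sizes 0.053701907621351005 0.03711314735221916
[[ 0.715  0.139  0.14 ]
 [ 0.742 -0.034  0.133]
 [ 0.525 -0.065  0.133]
 [ 0.503  0.11   0.14 ]]
bin y dir deg 98.01865988893292
bin x dir deg via hinge edge 8.206353357325135 pad edge 7.1065790672402
pad->hinge 0.14672548826534346 99.09747167445724
hammer [ 0.74133461 -0.36119451  0.02      ] [ 0.53408765 -0.38228646  0.02      ] [ 0.7519354 -0.3223968  0.03     ] [ 0.75324381 -0.40895364  0.03      ]
mug [ 0.36113469 -0.31505322  0.09      ]
tool R [[-0.902  0.432 -0.001]
 [ 0.432  0.902 -0.001]
 [ 0.    -0.002 -1.   ]]
scene pad px(800) [319.03957698 251.06827114]
```

```bash
cat >> h.py <<'E'
from scipy.spatial.transform import Rotation as R
def to(pos,yaw):  # yaw: azimuth of tool y, tool down
    o=get_obs();T=R.from_rotvec(o['tool_rot']);y=np.array([np.cos(yaw),np.sin(yaw),0]);z=np.array([0,0,-1.])
    G=R.from_matrix(np.c_[np.cross(y,z),y,z])
    d=T.inv().apply(np.array(pos)-o['tool_pos'])*100
    print("d cm",np.round(d,2),"rot",np.round((T.inv()*G).as_rotvec(),3),"F",np.round(o['contact_force'],2),"pos",np.round(o['tool_pos'],4))
E
python3 -c "
from h import *
to([.40,.28,.38],np.radians(24))
to([.657,-.195,.30],np.radians(-16.5))"
```

```text
d cm [-23.98 -19.94 -14.14] rot [-0.002  0.     0.705] F [-0.06  0.32 -0.29] pos [0.2698 0.5633 0.2383]
d cm [-67.68 -51.66  -6.1 ] rot [-1.000e-03  1.000e-03  1.412e+00] F [-0.06  0.32 -0.29] pos [0.2698 0.5633 0.2383]
```

```bash
python3 -m jog '[[0,0,-4,0,0,0,255],[0,0,-8,0,0,0.1,255],[-4,-3,-12,0,0,0.2,255],[-24,-20,-14,0,0,0.7,255],[-24,-20,-14,0,0,0.7,255],[-24,-20,-14,0,0,0.7,255],[-24,-20,-14,0,0,0.7,255],[-24,-20,-14,0,0,0.7,255]]' 20
python3 -c "
from h import *
to([.48,.12,.38],np.radians(4))
to([.657,-.195,.30],np.radians(-16.5))"
```

```text
t: 0.82
tool_pos: [0.37, 0.3442, 0.3696]
tool_rot: [1.709, 2.636, -0.003]
contact_force: [0.3, -0.4, 0.5]
opening: 0.0001
d cm [-24.96   0.89  -1.01] rot [-0.001  0.001  0.351] F [ 0.32 -0.41  0.49] pos [0.37   0.3442 0.3696]
d cm [-60.93   4.2    7.02] rot [-0.001  0.002  0.708] F [ 0.32 -0.41  0.49] pos [0.37   0.3442 0.3696]
```

```bash
python3 -m jog '[[-33,1.5,-1,0,0,0.4,255],[-33,1.5,-1,0,0,0.4,255],[-33,1.5,-1,0,0,0.4,255],[-33,1.5,-1,0,0,0.4,255],[-33,1.5,-1,0,0,0.4,255],[-33,1.5,-1,0,0,0.4,255],[-33,1.5,-1,0,0,0.4,255],[-33,1.5,-1,0,0,0.4,255]]'
python3 -c "
from h import *
to([.657,-.195,.30],np.radians(-16.5))"
```

```text
t: 1.48
tool_pos: [0.5188, 0.0469, 0.3798]
tool_rot: [2.199, 2.243, -0.003]
contact_force: [1.1, 1.2, -0.1]
opening: -0.0001
d cm [-24.45  13.34   8.  ] rot [-0.001  0.002  0.308] F [ 1.12  1.2  -0.06] pos [0.5188 0.0469 0.3798]
```

```bash
python3 -m jog '[[-24.5,13.3,0,0,0,0.31,255],[-24.5,13.3,0,0,0,0.31,255],[-24.5,13.3,0,0,0,0.31,255],[-24.5,13.3,0,0,0,0.31,255],[-24.5,13.3,0,0,0,0.31,255],[-24.5,13.3,0,0,0,0.31,255],[-24.5,13.3,4,0,0,0.31,255],[-24.5,13.3,8,0,0,0.31,255]]'
python3 -c "
from h import *
import cv2
w=get_image('wrist')[:,:,::-1]; cv2.imwrite('pics/w1.png',w)
to([.657,-.195,.19],np.radians(-16.5))
X=np.array([.657,-.195,.143]);print(proj('wrist',X))"
```

```text
t: 2.15
tool_pos: [0.6591, -0.2001, 0.3086]
tool_rot: [2.516, 1.867, 0.003]
contact_force: [0.5, 0.4, -0.3]
opening: -0.0002
d cm [ 0.28  0.38 10.32] rot [-0.014  0.001 -0.005] F [-1.97  1.27 -9.91] pos [ 0.654  -0.1969  0.2932]
[263.39360527 178.99563548]
```

View pics/w1.png

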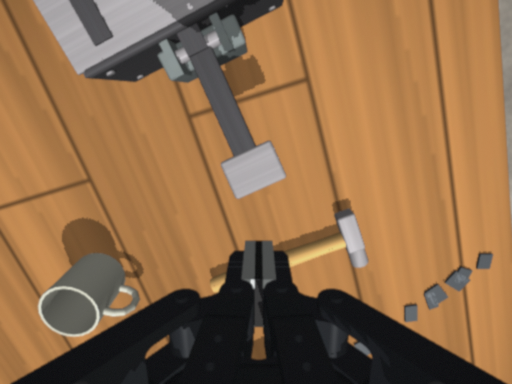

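The wrist view shows the pad centred at about (253,169), but the arm was still settling. I'll hover lower and measure again at rest.

```bash
python3 -m jog '[[0.3,0.4,2.5,0,0,0,255],[0.3,0.4,5,0,0,0,255],[0.3,0.4,7.5,0,0,0,255],[0.3,0.4,8,0,0,0,255],[0.3,0.4,8,0,0,0,255],[0.3,0.4,8,0,0,0,255],[0.3,0.4,8,0,0,0,255],[0.3,0.4,8,0,0,0,255]]'
python3 -c "
from h import *
import cv2
to([.657,-.195,.19],np.radians(-16.5))
X=np.array([.657,-.195,.143]);print(proj('wrist',X))
w=get_image('wrist')[:,:,::-1]; cv2.imwrite('pics/w2.png',w)
print(proj('wrist',X));print(ray('wrist',256,192,.143),ray('wrist',256,180,.143),ray('wrist',268,192,.143))"
```

```text
t: 2.87
tool_pos: [0.6587, -0.1953, 0.2164]
tool_rot: [-2.517, -1.869, 0.01]
contact_force: [0.5, 0.4, 0.6]
opening: 0.0
d cm [-0.02 -0.15  2.64] rot [-0.01   0.001 -0.005] F [0.51 0.44 0.65] pos [ 0.6587 -0.1953  0.2164]
[257.2396597  211.70341479]
[257.51521968 211.86880414]
[ 0.66022992 -0.18078275  0.143     ] [ 0.66271085 -0.17264885  0.143     ] [ 0.66809472 -0.18313596  0.143     ]
```

View pics/w2.png

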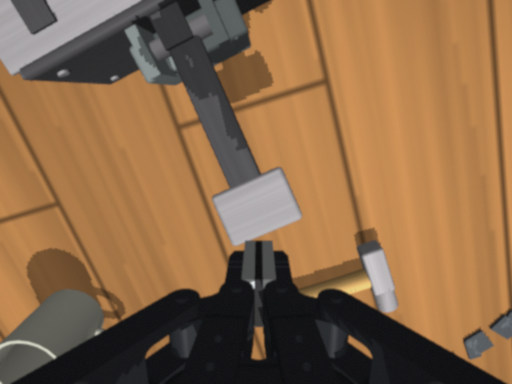

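The pad corners are at (213,196), (283,168), (301,216) and (232,245), so its centre is about (257,206). That is within a few mm of the estimate.

```bash
python3 -c "
from h import *
p=(ray('wrist',213,196,.138)+ray('wrist',283,168,.138)+ray('wrist',301,216,.148)+ray('wrist',232,245,.148))/4
print(p); to([(p[0]+.657)/2+.0003,(p[1]-.1946)/2-.001,.165],np.radians(-16.5)); print(get_obs()['q'])"
```

```text
[ 0.6576192  -0.19101583  0.143     ]
d cm [ 0.12 -0.08  5.1 ] rot [-0.01   0.001 -0.005] F [-0.26  0.69 -0.27] pos [ 0.6586 -0.1952  0.2159]
[-0.39557961  0.21581346  1.47338321 -0.00218126  1.46233052 -0.10209564]
```

```bash
python3 -m jog '[[0.1,-0.1,2,-0.01,0,0,255],[0.1,-0.1,4,-0.01,0,0,255],[0.1,-0.1,5,-0.01,0,0,255],[0.1,-0.1,5.4,-0.01,0,0,255],[0.1,-0.1,5.8,-0.01,0,0,255],[0.1,-0.1,6.2,-0.01,0,0,255],[0.1,-0.1,6.6,-0.01,0,0,255],[0.1,-0.1,7,-0.01,0,0,255]]'
python3 -c "
from h import *
to([.6576,-.194,.09],np.radians(-16.5))"
```

```text
t: 3.58
tool_pos: [0.6584, -0.1953, 0.1493]
tool_rot: [2.518, 1.87, -0.001]
contact_force: [-4.4, -2.6, 9.0]
opening: -0.0001
d cm [ 0.12 -0.14  5.93] rot [ 0.004  0.004 -0.005] F [-4.39 -2.56  9.04] pos [ 0.6584 -0.1953  0.1493]
```

```bash
python3 -m jog '[[0.1,-0.1,0.5,0,0,0,255],[0.1,-0.1,1,0,0,0,255],[0.1,-0.1,1.5,0,0,0,255],[0.1,-0.1,2,0,0,0,255],[0.1,-0.1,2.5,0,0,0,255],[0.1,-0.1,3,0,0,0,255],[0.1,-0.1,3.5,0,0,0,255],[0.1,-0.1,4,0,0,0,255]]'
python3 -c "
from h import *
to([.6576,-.194,.09],np.radians(-16.5))"
```

```text
t: 4.25
tool_pos: [0.6602, -0.1976, 0.114]
tool_rot: [2.511, 1.864, 0.001]
contact_force: [-1.1, -6.1, 8.3]
opening: 0.0
d cm [ 0.29 -0.38  2.39] rot [ 0.012  0.009 -0.006] F [-1.13 -6.07  8.32] pos [ 0.6602 -0.1976  0.114 ]
```

```bash
python3 -m jog '[[0.2,-0.2,0.4,0.01,0,0,255],[0.2,-0.2,0.8,0.01,0,0,255],[0.2,-0.2,1.2,0.01,0,0,255],[0.2,-0.2,1.6,0.01,0,0,255],[0.2,-0.2,1.9,0.01,0,0,255],[0.2,-0.2,2.1,0.01,0,0,255],[0.2,-0.2,2.2,0.01,0,0,255],[0.2,-0.2,2.2,0.01,0,0,255]]'
python3 -c "
from h import *
import cv2
to([.6576,-.194,.088],np.radians(-16.5))
w=get_image('scene')[150:300,180:380,::-1]; cv2.imwrite('pics/s2.png',cv2.resize(w,(800,600),interpolation=cv2.INTER_CUBIC))"
```

```text
t: 4.92
tool_pos: [0.6598, -0.1959, 0.0929]
tool_rot: [2.515, 1.867, -0.007]
contact_force: [-0.5, -1.7, 3.6]
opening: -0.0002
d cm [ 0.12 -0.27  0.49] rot [ 0.004  0.009 -0.006] F [-0.55 -1.72  3.6 ] pos [ 0.6598 -0.1959  0.0929]
```

View pics/s2.png

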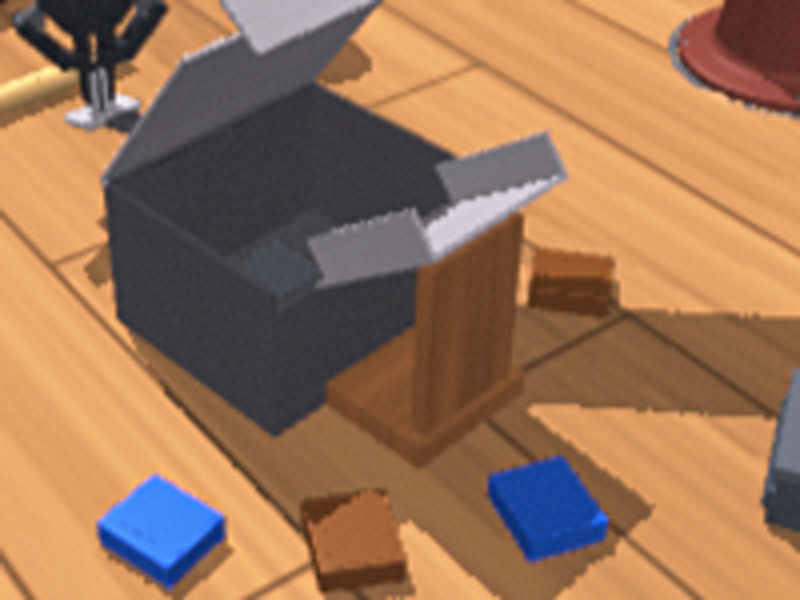

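The lid is open and the slate piece shows inside the bin at crop (275,265), with the chute empty. I'll press on to the stop and hold there.

```bash
python3 -m jog '[[0.1,-0.1,0.2,0,0,0,255],[0.1,-0.1,0.4,0,0,0,255],[0.1,-0.1,0.6,0,0,0,255],[0.1,-0.1,0.7,0,0,0,255],[0.1,-0.1,0.7,0,0,0,255],[0.1,-0.1,0.7,0,0,0,255],[0.1,-0.1,0.7,0,0,0,255],[0.1,-0.1,0.7,0,0,0,255]]'
python3 -c "
from h import *
import cv2
to([.6576,-.194,.088],np.radians(-16.5))
w=get_image('top')[145:235,185:385,::-1];cv2.imwrite('pics/t2.png',cv2.resize(w,(800,360),interpolation=cv2.INTER_CUBIC))"
```

```text
t: 5.63
tool_pos: [0.66, -0.195, 0.0882]
tool_rot: [2.514, 1.866, -0.006]
contact_force: [-3.6, -2.6, 12.6]
opening: 0.0001
d cm [ 0.03 -0.25  0.02] rot [ 0.006  0.009 -0.006] F [-3.56 -2.58 12.59] pos [ 0.66   -0.195   0.0882]
```

View pics/t2.png

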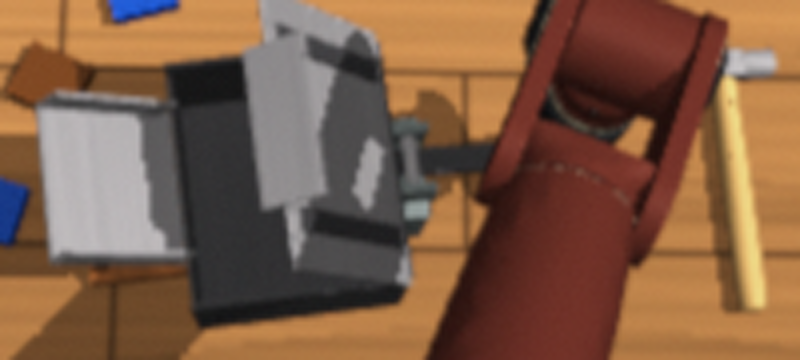

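The force rose to 12.6 N, so the lever is at its stop, and the chute is empty. I'll hold for a moment, then ease up slowly.

```bash
python3 -m jog '[[0,0,0.2,0,0,0,255],[0,0,0.2,0,0,0,255],[0,0,0.2,0,0,0,255],[0,0,0.2,0,0,0,255],[0,0,0.1,0,0,0,255],[0,0,0,0,0,0,255],[0,0,-0.1,0,0,0,255],[0,0,-0.2,0,0,0,255]]'
python3 -m jog '[[0,0,-0.1,0,0,0,255],[0,0,-0.2,0,0,0,255],[0,0,-0.3,0,0,0,255],[0,0,-0.4,0,0,0,255],[0,0,-0.5,0,0,0,255],[0,0,-0.6,0,0,0,255],[0,0,-0.7,0,0,0,255],[0,0,-0.8,0,0,0,255]]'
python3 -c "
from h import *
to([.6576,-.194,.15],np.radians(-16.5))"
```

```text
t: 6.35
tool_pos: [0.6597, -0.1949, 0.0896]
tool_rot: [2.514, 1.866, -0.006]
contact_force: [-0.1, -1.8, 3.1]
opening: -0.0002
t: 7.02
tool_pos: [0.6598, -0.195, 0.0979]
tool_rot: [2.514, 1.866, -0.006]
contact_force: [0.8, -4.4, 4.1]
opening: -0.0003
d cm [-0.02 -0.21 -5.21] rot [ 0.006  0.01  -0.006] F [ 0.81 -4.38  4.07] pos [ 0.6598 -0.195   0.0979]
```

Tracking is good, and contact was kept. I'll check the offcut in the picture while the lid is still mostly open, and carry on.

```bash
python3 -c "
from h import *
import cv2
w=get_image('scene')[150:300,180:380,::-1]; cv2.imwrite('pics/s3.png',cv2.resize(w,(800,600),interpolation=cv2.INTER_CUBIC))"
python3 -m jog '[[0,0,-0.1,0,0,0,255],[0,0,-0.2,0,0,0,255],[0,0,-0.3,0,0,0,255],[0,0,-0.4,0,0,0,255],[0,0,-0.5,0,0,0,255],[0,0,-0.6,0,0,0,255],[0,0,-0.7,0,0,0,255],[0,0,-0.8,0,0,0,255]]'
python3 -m jog '[[0,0,-0.1,0,0,0,255],[0,0,-0.2,0,0,0,255],[0,0,-0.3,0,0,0,255],[0,0,-0.4,0,0,0,255],[0,0,-0.5,0,0,0,255],[0,0,-0.6,0,0,0,255],[0,0,-0.7,0,0,0,255],[0,0,-0.8,0,0,0,255]]'
```

```text
t: 7.73
tool_pos: [0.6599, -0.1952, 0.1065]
tool_rot: [2.513, 1.866, -0.006]
contact_force: [0.2, -4.9, 3.7]
opening: 0.0004
t: 8.4
tool_pos: [0.66, -0.1952, 0.1149]
tool_rot: [2.513, 1.865, -0.006]
contact_force: [-1.4, -4.9, 6.0]
opening: -0.0001
```

View pics/s3.png

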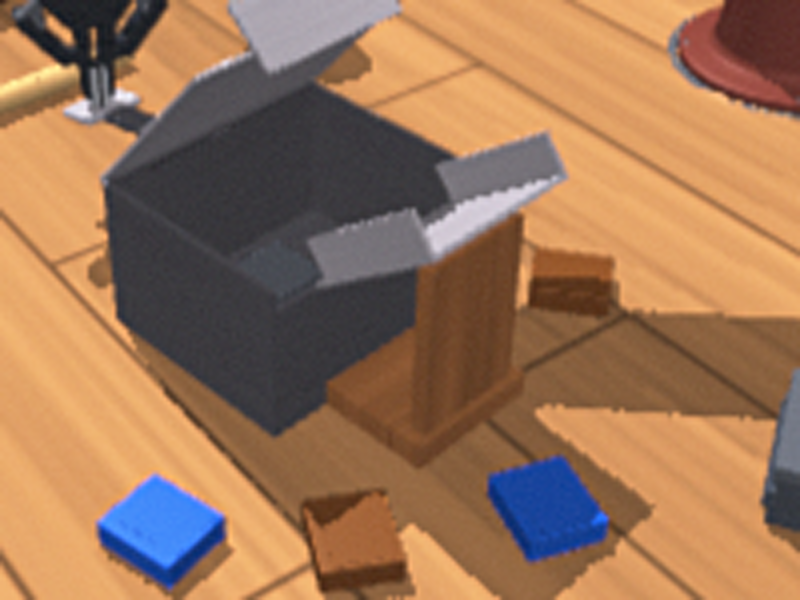

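```bash
python3 -c "
from h import *
a=np.radians(8.2);c,s=np.cos(a),np.sin(a)
C=np.array([.6573,-.1935])+.231*np.array([-s,c])
for z in(.026,.06,.1):
  p=ray('scene',180+275/4-.4,150+265/4-.4,z)[:2]-C;print(z,p@[c,s],p@[-s,c])"
python3 -m jog '[[0,0,-0.1,0,0,0,255],[0,0,-0.2,0,0,0,255],[0,0,-0.3,0,0,0,255],[0,0,-0.4,0,0,0,255],[0,0,-0.5,0,0,0,255],[0,0,-0.6,0,0,0,255],[0,0,-0.7,0,0,0,255],[0,0,-0.8,0,0,0,255]]'
python3 -m jog '[[0,0,-0.1,0,0,0,255],[0,0,-0.2,0,0,0,255],[0,0,-0.3,0,0,0,255],[0,0,-0.4,0,0,0,255],[0,0,-0.5,0,0,0,255],[0,0,-0.6,0,0,0,255],[0,0,-0.7,0,0,0,255],[0,0,-0.8,0,0,0,255]]'
```

```text
0.026 -0.004865146811075421 -0.028359427255851246
0.06 0.024783110699508008 0.004598962702626521
0.1 0.05966341365313577 0.04337353912436521
t: 9.07
tool_pos: [0.66, -0.1949, 0.1233]
tool_rot: [2.513, 1.866, -0.006]
contact_force: [-0.6, -3.3, 5.4]
opening: 0.0002
t: 9.73
tool_pos: [0.6599, -0.194, 0.1316]
tool_rot: [2.514, 1.867, -0.005]
contact_force: [-0.9, -1.4, 5.9]
opening: -0.0001
```

The offcut lies in the middle of the floor, at bin (-5,-28) mm.

```bash

python3 -m jog '[[0,0,-0.1,0,0,0,255],[0,0,-0.2,0,0,0,255],[0,0,-0.3,0,0,0,255],[0,0,-0.4,0,0,0,255],[0,0,-0.5,0,0,0,255],[0,0,-0.6,0,0,0,255],[0,0,-0.7,0,0,0,255],[0,0,-0.8,0,0,0,255]]'
python3 -m jog '[[0,0,-0.1,0,0,0,255],[0,0,-0.2,0,0,0,255],[0,0,-0.3,0,0,0,255],[0,0,-0.4,0,0,0,255],[0,0,-0.5,0,0,0,255],[0,0,-0.6,0,0,0,255],[0,0,-0.7,0,0,0,255],[0,0,-0.8,0,0,0,255]]'
python3 -m jog '[[0,0,-0.1,0,0,0,255],[0,0,-0.2,0,0,0,255],[0,0,-0.3,0,0,0,255],[0,0,-0.4,0,0,0,255],[0,0,-0.5,0,0,0,255],[0,0,-0.6,0,0,0,255],[0,0,-0.7,0,0,0,255],[0,0,-0.8,0,0,0,255]]'
```

```text
t: 10.4
tool_pos: [0.6597, -0.1925, 0.1399]
tool_rot: [2.516, 1.869, -0.004]
contact_force: [-1.2, -0.4, 6.5]
opening: -0.0
t: 11.07
tool_pos: [0.6596, -0.1905, 0.1479]
tool_rot: [2.519, 1.872, -0.001]
contact_force: [-1.7, 1.1, 6.0]
opening: 0.0001
t: 11.73
tool_pos: [0.6588, -0.1896, 0.1544]
tool_rot: [2.521, 1.874, -0.002]
contact_force: [0.2, -0.7, -1.0]
opening: 0.0003
```

```bash

python3 -m jog '[[0,0,-0.2,0,0,0,255],[0,0,-0.5,0,0,0,255],[0,0,-1,0,0,0,255],[0,0,-3,0,0,0,255],[0,0,-6,0,0,0,255],[0,0,-8,0,0,0,255],[0,0,-8,0,0,0,255],[0,0,-8,0,0,0,255]]'
python3 -c "
from h import *
import cv2
w=get_image('scene')[120:300,150:390,::-1]; cv2.imwrite('pics/s4.png',cv2.resize(w,(800,600),interpolation=cv2.INTER_CUBIC))"
```

```text
t: 12.4
tool_pos: [0.6598, -0.1899, 0.2371]
tool_rot: [2.518, 1.871, 0.001]
contact_force: [0.4, -0.1, -0.3]
opening: -0.0001
```

View pics/s4.png

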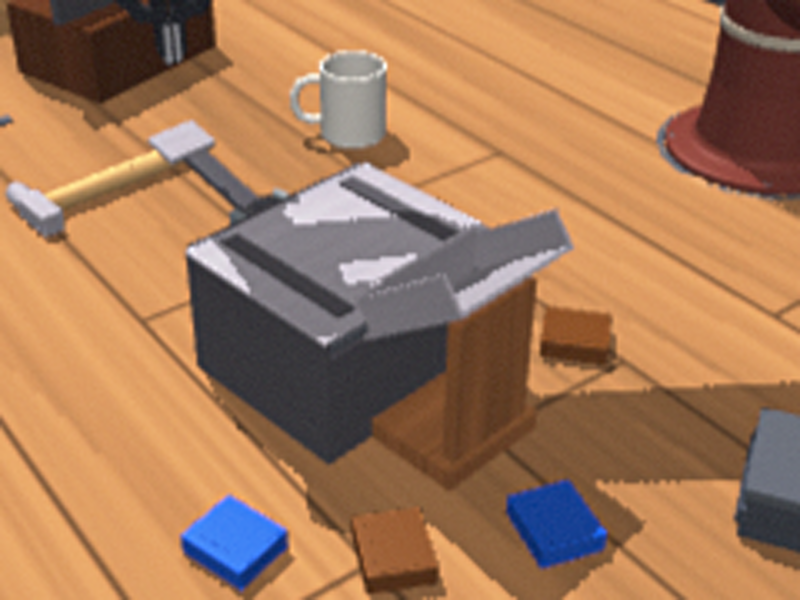

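The lid is fully shut with its edge flush (crop 190-480, 165-345). The lever is up at (182,140), the mug and hammer have not moved, and the gripper is clear.

```bash
python3 -c "
from station import *
print(finish_job())"
```

```text
the job is handed in; nothing more can be done
None
```

The offcut is in the bin, the lid is shut, and I handed the job in at about 12.5 s of the 40 s allowed; no verdict was reported.

- **Pressing:** I pushed the lever down to its stop with the closed fingertips, where the force rose to 12.6 N. The offcut slid off the chute and came to rest on the bin floor, about 5 mm and 28 mm from the centre in the bin's x and y.
- **Closing:** I then let the lever rise at about 12 mm/s over roughly 5.5 s, with the fingers on the pad until it was back up. The lid's speed was not measured directly, but at that pace it closed at about 0.2 rad/s, well under the 2 rad/s limit.
- **Last checks:** The final picture shows the lid flush, the lever up, the gripper clear with no contact force, and the mug and hammer where they were. The slate stack was only partly in that view, but the arm never went down near it.
- **Disagreement:** The top and wrist cameras placed the pad about 4 mm apart. I aimed between the two, and the tool drifted up to about 3 mm sideways during the press, with no effect on the result.

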